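Slide the drip tray home under the dish rack

TASK

The washed mugs are dripping in the wire dish rack, so put its pale grey drip tray back underneath. Using only the fingertips or the outside of the fingers, push the tray along the worktop, narrow end first, between the two front feet of the rack until its two shoulders rest against both feet, fully home, and then take the hand away. Do not pinch, lift or tip the tray, push it gently, and leave the onion, the garlic and the tin of tomatoes where they are.

Things in the scene. Friction and masses are not known exactly. Their poses are not given: they have to be found in the camera images.
- tray: Pale grey open plastic drip tray, T-shaped from above, 265 mm long, flat on the worktop, 0.25 to 0.5 kg, slides with a few newtons. Origin: middle of its length and width, at the underside (centre of mass within 15 mm). +x to the narrow end (nose), +y left of that, z up. Nose 130 mm wide, x = -67 to +132 mm; front pan 170 mm wide, x = -132 to -67 mm. The steps at x = -67 mm are the shoulders.
- rack: Chrome wire dish rack, fixed, 246 x 168 x 116 mm; mugs in it up to 166 mm. Origin: centre of its footprint. +x points from its front end into the rack (the way the tray goes in), +y left of that, z up. Four round feet, 16 mm across, at x = +-115, y = +-76 mm. Wire basket over the whole footprint from 58 mm up; low side runners (z = 14 mm) join front and rear feet.
- rack_gap (a point): Middle of the gap between the two front feet, 10 mm up, on the line of their outer faces (rack x = -123 mm, y = 0), where the shoulders come to rest; axes as the rack's. The gap is 136 mm wide, 3 mm more than the nose on each side. Home: the tray's origin at rack x = -55.5 mm, y = 0, square to the rack; the front pan stays outside.
- tray_nose (a point): Middle of the outer face of the tray's narrow leading end, x = +132 mm in the tray's frame, 10 mm up. The two leading corners are rounded at 20 mm radius. Walls 4 mm thick, tops 22 mm above the worktop, tray floor 3 mm thick; inside it is open, with no wall between nose and pan, so a fingertip can also push a wall from inside.
- tray_front (a point): Middle of the straight outer face of the tray's wide front end, where it can be pushed home: x = -132 mm in the tray's frame, 10 mm up; straight for 138 mm. When home it lies 65 mm outside the line of the feet.
- tray_shoulder_a (a point): The tray's left shoulder (tray y = +76, x = -67 mm), 10 mm up: must meet the rack's left front foot.
- tray_shoulder_b (a point): The tray's right shoulder (tray y = -76, x = -67 mm), 10 mm up: must meet the rack's right front foot.
- onion: Brown onion, 78 mm across, 85 mm high, standing to the right of the tray; origin under its centre.
- garlic: Garlic bulb, 53 mm across and high, standing to the right of the tray; origin under its centre.
- tin_tomato: White, red and blue tin of tomatoes, 75 mm across, 58 mm high, standing by the wall beyond the tray; origin under its centre.

How it is judged:
By the outcome, as a careful person would: the job done as asked, in the order asked, and still so for the second after the job is handed in, with the robot touching nothing.
It also fails if it takes over 61 s, if anything falls off the work surface, if the arm or the gripper's body presses on something with over 40 N, if the wrist force passes 120 N, or if a joint passes its speed limit or range.

ROBOT

A 6-joint arm with a two-finger parallel gripper is mounted at the origin on a cart in front of the work surface, level with it; the furniture and walls round the work are solid. World frame = base frame: x ahead of the robot, y to its left, z up, the work surface at z = 0. Lengths are in mm, angles in rad, forces in N, time in s.
With the tool pointing down it reaches from about 350 to 975 mm from the base axis. Payload 7.1 kg.
Tool frame: the origin (TCP) lies on the front face of the gripper's body, between the roots of the fingers; the fingertips stand 80 mm ahead of it and the grasp point (between the pads) lies 61 mm ahead of it (env.tips_ahead is the distance from the TCP to the fingertips, in mm); z points along the fingers, y is the line along which they close (so a half turn about z gives the same grasp; the last joint's range is limited). The gripper opens to 88 mm and grips with 3 to 60 N. Pads are 20 mm wide; open, the fingers measure 115 mm over their backs; the gripper's body (75 mm by 178 mm) begins 61 mm behind the grasp point.
Start: joints at [-1.195, 0.423, 1.63, -0, 1.089, -0.019], TCP at [240.406, -576.897, 302.675] pointing down, gripper open.
Joint ranges: [-3, 3], [-0.9, 2.11], [0.09, 2.58], [-1.31, 4.45], [0.11, 2.69], [-2.54, 2.54]. Speed limits (rad/s): [2.39, 2.39, 3.01, 3.14, 3.14, 3.14].

INTERFACE

Orientations are given as a unit quaternion [x, y, z, w].
In Python, from station import env, set_gripper, viewer, workorder gives the robot as it stands. Calls block until the motion is done:
- env.reach(position, orientation): joint-space move of the TCP to a pose.
- env.move_l(position, rot=None, rate=150, f_stop=None): straight line of the TCP; rot=None keeps the orientation; rate is the mean speed in mm/s. With f_stop (N) it stops when the force on the tool has changed by that much, and returns True; else False.
- env.move_joints(angles): joint-space move.
- set_gripper(opening): finger opening in mm; the grip force is fixed at half the most; returns when the fingers have stopped.
- env.hold(seconds).
- env.ik(position, orientation): joint angles nearest the present ones, or None.
- env.read_state(): the state.
- viewer.camera(name): name is "scene" or "top" or "wrist"; returns the picture (400x640x3 uint8, blue, green, red); there is no depth.
- viewer.camera_params(name): a dict with "fx", "fy", "cx", "cy" (pixels), "pose" (4x4, takes a point from camera to world coordinates); the wrist camera has in their place "tool_from_camera" (4x4, takes a point from camera to tool coordinates, whose origin is the TCP and whose axes are the flange's). Camera axes: x right, y up, looking along -z (the intrinsics and any distortion apply to the point x, -y, -z); pixel columns grow to the right and rows downward; lengths in mm; the calibration is good to about 2 mm. The wrist camera is an equidistant fisheye: a pixel r from the principal point sees the ray r / f radians off the axis. A picture is of the moment at which its call begins: read the wrist's pose just before it. camera_params takes no time and is no camera call.
A pose or a line that the arm cannot do raises env.IKError and nothing moves.
- workorder.sign_off(): hands the job in; it is judged then, once.
The state is a dict: "time_s": time; "qpos": joint angles; "dq": joint speeds; "tau": joint torques, N m; "tool_pos": TCP position; "orientation": TCP orientation; "force": force on the tool from outside, world axes, zero at the start; "wrist_torque": the same for the moment, N m; "width": finger opening in mm; "grip_force": force on a finger pad.
Only numpy, scipy, OpenCV 4.12 (cv2) and the standard library are available. Lean on these libraries where they do the work, as an engineer would, in place of code of your own. Each camera call takes 0.05 s, during which the arm holds its last target. There are 200 camera calls.

## Working session

There is one attempt and no reset: what is moved stays moved. The work goes in short steps, each a Python script; the robot and the scene stay as the last script left them, time stands still between calls to the robot, and variables do not carry over. Pictures are saved under pics/ and viewed, at most 10 in all, crops included, and the job is handed in when it is done.

```bash
mkdir -p pics
python3 - <<'E'
from station import env, viewer
import cv2
for n in ("scene","top"):
    cv2.imwrite(f"pics/{n}0.png",viewer.camera(n)); print(n,{k:(v.round(4).tolist() if hasattr(v,'round') and hasattr(v,'tolist') else v) for k,v in viewer.camera_params(n).items()})
print(viewer.camera_params("wrist")); s=env.read_state(); print(s)
E
```

```text
scene {'fx': 385.31358470815644, 'fy': 385.31358470815644, 'cx': 321.96381310457485, 'cy': 202.0999201778128, 'pose': [[-0.868, 0.1776, -0.4638, 131.6073], [-0.4965, -0.3344, 0.8011, 724.9486], [-0.0128, 0.9256, 0.3784, 470.9591], [0.0, 0.0, 0.0, 1.0]]}
top {'fx': 374.3690513841197, 'fy': 374.3690513841197, 'cx': 324.09597325660224, 'cy': 207.04599595143264, 'pose': [[-0.0174, 0.9945, -0.1034, 514.4149], [-0.9997, -0.019, -0.0149, -125.764], [-0.0168, 0.1031, 0.9945, 1064.7745], [0.0, 0.0, 0.0, 1.0]]}
{'fx': 309.70691628693146, 'fy': 309.70691628693146, 'cx': 317.19152422471905, 'cy': 200.57445404704154, 'tool_from_camera': array([[-4.53123023e-04,  9.59485220e-01,  2.81758598e-01,
         7.72046139e+01],
       [ 9.99999346e-01,  1.38771546e-04,  1.13562987e-03,
         1.92899386e-01],
       [ 1.05052000e-03,  2.81758928e-01, -9.59484655e-01,
        -8.33138916e+01],
       [ 0.00000000e+00,  0.00000000e+00,  0.00000000e+00,
         1.00000000e+00]])}
{'time_s': 0.1, 'qpos': array([-1.19501395e+00,  4.23767012e-01,  1.63059778e+00,  1.10429702e-05,
        1.08861920e+00, -1.89856715e-02]), 'dq': array([ 8.06666987e-04, -4.27929267e-04, -1.50866056e-03, -6.51645266e-05,
        1.15092418e-04,  7.25504849e-04]), 'tau': array([ 7.52295400e-04, -5.45609915e+01, -2.74324358e+01,  6.46003545e-02,
        1.88150868e-02, -2.42845726e-05]), 'tool_pos': array([ 240.26153932, -576.54982427,  301.98394837]), 'orientation': array([ 9.80583204e-01,  1.96102260e-01, -1.18637163e-04, -6.85500304e-04]), 'force': array([ 0.31823374, -0.84582148, -0.29108743]), 'wrist_torque': array([-0.01245793,  0.03078025, -0.00969475]), 'grip_force': 0.0, 'width': 88.08627156981306}
```

View pics/top0.png

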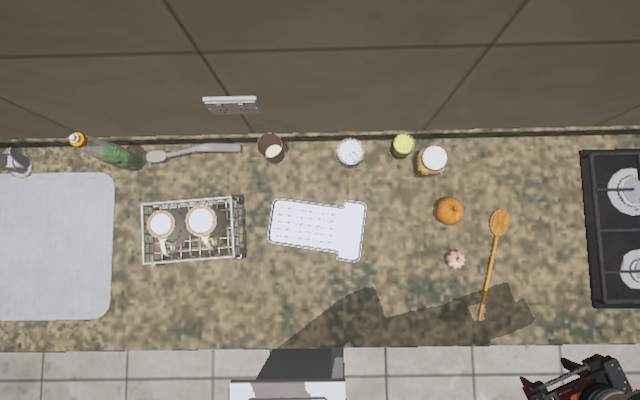

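View pics/scene0.png

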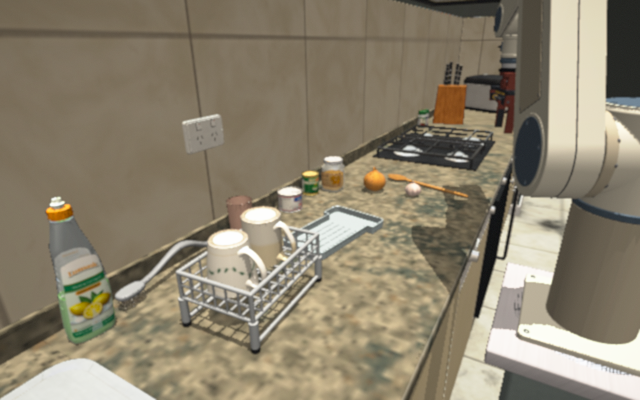

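The top view shows the rack at about (190,230) and the tray at about (318,229), its nose to the left (world +y). The scene view shows the rack's front end facing the tray. I'll zoom in on the top view.

Run:
```python
import cv2
i=cv2.imread("pics/top0.png")[185:275,130:380]
cv2.imwrite("pics/c0.png",cv2.resize(i,None,fx=3.2,fy=3.2,interpolation=cv2.INTER_CUBIC))
```

```text
(no output)
```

View pics/c0.png

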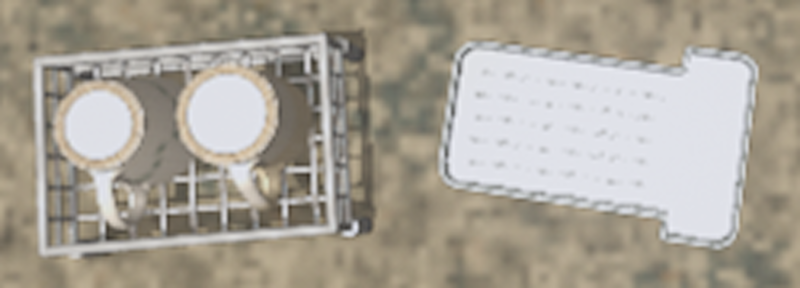

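Crop (offset 130,185, ×3.2): rack rim corners at (326,35), (335,232), (38,60), (42,255). Tray inner steps at (662,213) and (687,72), nose face at (451,113), front face at (747,150). I'll fit poses to these.

```bash
cat > h.py <<'E'
import numpy as np, cv2
from scipy.optimize import least_squares
from scipy.spatial.transform import Rotation as R
from station import env, set_gripper, viewer, workorder
def ray_plane(o,d,z): return (o+d*(z-o[2])/d[2])
def top_px(u,v,z,name="top"):
    p=viewer.camera_params(name);T=np.array(p["pose"])
    return ray_plane(T[:3,3],T[:3,:3]@[(u-p["cx"])/p["fx"],-(v-p["cy"])/p["fy"],-1],z)
def wrist_px(u,v,z,pos,q):
    p=viewer.camera_params("wrist");C=p["tool_from_camera"];M=R.from_quat(q).as_matrix()
    a=np.array([u-p["cx"],v-p["cy"]])/p["fx"];t=np.hypot(*a);s=np.sinc(t/np.pi)
    d=C[:3,:3]@[a[0]*s,-a[1]*s,-np.cos(t)]
    return ray_plane(M@C[:3,3]+pos,M@d,z)
def fit(model,world):  # 2D rigid -> x,y,angle
    m=np.array(model,float);w=np.array(world)[:,:2]
    f=lambda p:(m@R.from_euler('z',p[2]).as_matrix()[:2,:2].T+p[:2]-w).ravel()
    r=least_squares(f,[*w.mean(0),1.57]);return r.x,r.fun.reshape(-1,2)
def at(p,x,y): c,s=np.cos(p[2]),np.sin(p[2]);return np.array([p[0]+c*x-s*y,p[1]+s*x+c*y])
def down(a): # tool z down, finger-closing axis y along world angle a
    y=np.array([np.cos(a),np.sin(a),0]);z=np.array([0,0,-1.]);x=np.cross(y,z)
    return R.from_matrix(np.c_[x,y,z]).as_quat()
E
python3 - <<'E'
from h import *
c=lambda u,v,z:top_px(130+u/3.2,185+v/3.2,z)
r,e=fit([(-123,-84),(-123,84),(123,-84),(123,84)],[c(326,35,116),c(335,232,116),c(38,60,116),c(42,255,116)]);print(r.round(3),e.round(1))
t,e=fit([(-67,65),(-67,-65),(132,0),(-132,0)],[c(662,213,22),c(687,72,22),c(451,113,22),c(747,150,22)]);print(t.round(3),e.round(1))
home=at(r,-55.5,0);print("home",home, "front",at(r,-187.5,0),"tray in rack",)
d=t[:2]-r[:2];ca,sa=np.cos(r[2]),np.sin(r[2]);print(d@[ca,sa],d@[-sa,ca],np.rad2deg(t[2]-r[2]))
for n,u,v in (("onion",449,211),("garlic",455,259),("tin",350,152)):print(n,top_px(u,v,40 if n!="garlic" else 25).round())
E
```

```text
[560.359 236.635   1.632] [[ 5.4 -5.7]
 [-5.4 -7.5]
 [ 6.2  7.6]
 [-6.2  5.7]]
[569.775 -89.367   1.417] [[-3.1 -2.4]
 [ 3.3  2.2]
 [ 1.6  1.9]
 [-1.8 -1.7]]
home [563.73017757 181.23702537] front [571.74806798  49.48076011] tray in rack
-325.97193635776836 10.402858703095498 -12.271091314259706
onion [ 604. -452.   40.]
garlic [ 473. -466.   25.]
tin [ 774. -185.   40.]
```

Run:
```python
from h import *
env.reach([565,-50,330],down(0.0))
s=env.read_state();cv2.imwrite("pics/w1.png",viewer.camera("wrist"))
print(s["time_s"],s["tool_pos"].tolist(),s["orientation"].tolist(),s["qpos"].round(2))
i=cv2.imread("pics/w1.png");cv2.imwrite("pics/w1b.png",cv2.resize(i[:375],(800,469),interpolation=cv2.INTER_CUBIC))
```

```text
2.3167 [564.9798394537796, -50.77539002032082, 329.94635190082874] [0.707546352360017, 0.7066669318843116, -6.901950729713312e-05, 4.335384583000955e-05] [-0.11  0.31  1.74 -0.    1.1  -0.11]
```

View pics/w1b.png

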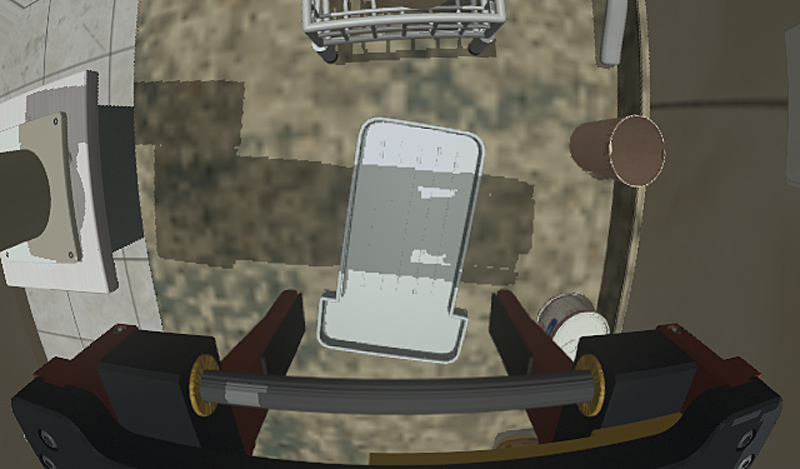

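The wrist view shows the rack's front feet at about (331,58) and (474,50), the tray steps at (340,300) and (453,314), and its corners. I'll take one zoom to get exact pixels.

Run:
```python
import cv2,numpy as np
i=cv2.imread("pics/w1.png")
a=cv2.resize(i[10:60,235:415],(800,222),interpolation=cv2.INTER_CUBIC)   # 4.444x
b=cv2.resize(i[85:300,245:395],None,fx=1.7,fy=1.7,interpolation=cv2.INTER_CUBIC)
o=np.zeros((222+366,800,3),np.uint8);o[:222]=a;o[222:222+b.shape[0],:b.shape[1]]=b[:366]
cv2.imwrite("pics/c1.png",o)
```

```text
(no output)
```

View pics/c1.png

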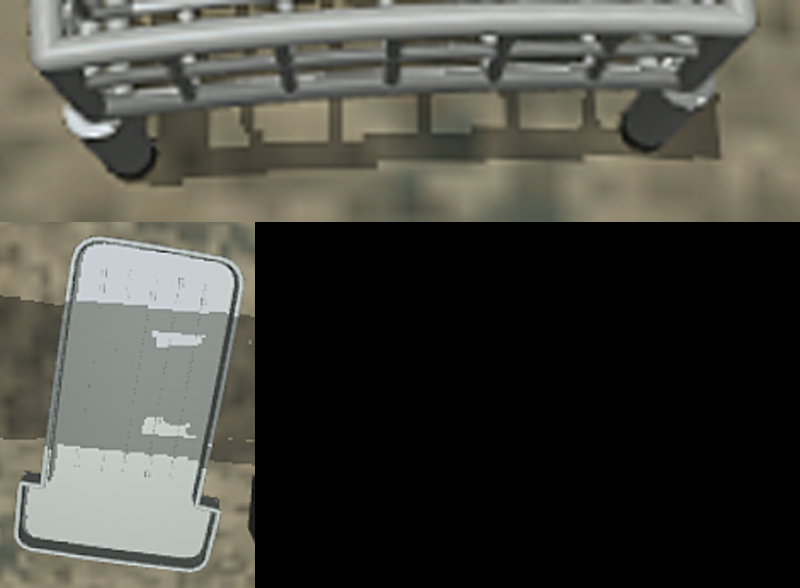

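Run:
```python
from h import *
pos=np.array([564.98,-50.775,329.946]);q=[0.707546352360017,0.7066669318843116,-6.9e-05,4.3e-05]
F=lambda u,v:wrist_px(235+u/4.444,10+v/4.444,0,pos,q)
T=lambda u,v:wrist_px(245+u/1.7,85+(v-222)/1.7,22,pos,q)
f=[F(132,157),F(647,129)]
r,e=fit([(-115,76),(-115,-76)],f);print("rack",r.round(3),e.round(1))
t,e=fit([(132,0),(-132,0),(-67,85),(-67,-85)],[T(161,247),T(112,560),T(19,484),T(219,512)]);print("tray",t.round(3),e.round(1))
d=t[:2]-r[:2];ca,sa=np.cos(r[2]),np.sin(r[2]);print(d@[ca,sa],d@[-sa,ca],np.rad2deg(t[2]-r[2]))
```

```text
rack [565.327 238.872   1.634] [[ 1.   0.1]
 [-1.  -0.1]]
tray [573.24  -88.642   1.421] [[-0.1 -0.6]
 [-1.7 -3.6]
 [-0.5  1.8]
 [ 2.2  2.3]]
-327.364410892154 12.663178814890397 -12.166720078544346
```

```bash
cat >> h.py <<'E'
RK=np.array([564.5,238.2,1.633])
OFF=-142.5   # TCP x in tray frame when fingers touch the front face
Z=None
def hand(x,y,th,back=0,lat=0): # tray pose in rack frame -> TCP xy, quat
    p=at(RK,x,y);h=RK[2]+th
    return at([p[0],p[1],h],OFF-back,lat),down(h-np.pi/2)
def go(x,y,th,back=0,lat=0,rate=50,f=25,z=89):
    p,q=hand(x,y,th,back,lat);return env.move_l([*p,z],rot=q,rate=rate,f_stop=f)
E
python3 - <<'E'
from h import *
th=np.deg2rad(-12.2)
p,q=hand(-327,12,th,back=22)
env.reach([*p,200],q);env.move_l([*p,89],rate=120,f_stop=15)
s0=env.read_state();print(s0["tool_pos"],s0["force"].round(1))
print(go(-327,12,th,back=-12,rate=25,f=2.5));env.hold(.2)
s=env.read_state();print(s["time_s"],s["tool_pos"],(s["force"]-s0["force"]).round(1),s["wrist_torque"].round(2))
cv2.imwrite("pics/w2.png",viewer.camera("wrist"));print(s["orientation"].tolist(),s["qpos"].round(2))
E
```

```text
[ 548.66946663 -251.72382698   89.71037463] [-0.1  0.7 -0.6]
False
6.1 [ 553.23491079 -217.89363982   88.99738172] [ 0.1 -0.8  0.3] [-0.09 -0.03  0.05]
[0.758375043916023, 0.6518184471161462, 2.1165679368975265e-05, -6.569992229704062e-05] [-0.4   0.69  1.79  0.    0.66 -0.24]
```

View pics/w2.png

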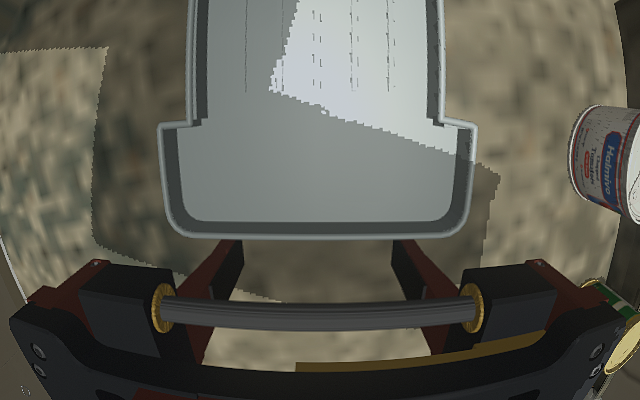

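The tray is centred and square to the fingers (nose edges at columns 187/447, front wall's outer edge at row 238). I'll compute the gap, then touch.

Run:
```python
from h import *
s=env.read_state();M=R.from_quat(s["orientation"]).as_matrix()
for u,v in ((317,239),(317,234),(161,124),(474,124)):
    print((M.T@(wrist_px(u,v,22,s["tool_pos"],s["orientation"])-s["tool_pos"])).round(1))
th=np.deg2rad(-12.2)
f0=s["force"]
for k in range(6):
    hit=go(-327,12,th,back=-12-4*(k+1),rate=25,f=None)
    s=env.read_state();print(hit,(s["force"]-f0).round(1),s["tool_pos"].round(1))
    if np.linalg.norm((s["force"]-f0)[:2])>1.5:break
s=env.read_state()
M=R.from_quat(s["orientation"]).as_matrix();cv2.imwrite("pics/w3.png",viewer.camera("wrist"))
```

```text
[12.  -0.3 67. ]
[14.9 -0.3 67. ]
[ 75. -82.  67.]
[75.  82.1 67. ]
False [-0.5  0.7  0.1] [ 553.9 -213.7   89. ]
False [-0.3  0.3 -0.4] [ 554.5 -209.7   89. ]
False [ 0.2  0.3 -0.3] [ 555.1 -205.8   89. ]
False [-1.   2.  -0.7] [ 555.7 -201.8   89. ]
```

View pics/w3.png

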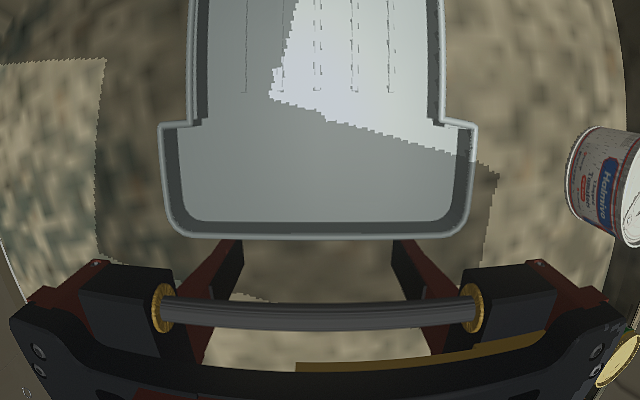

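Run:
```python
from h import *
th0=np.deg2rad(-12.2);x,y=-327+28*np.cos(th0),12+28*np.sin(th0)
N=6;L=45
for k in range(N):
    ds=L/N;m=th0*(1-(k+.5)/N);x+=ds*np.cos(m);y+=ds*np.sin(m)
    print(go(x,y,th0*(1-(k+1)/N),rate=40,f=20),env.read_state()["force"].round(1))
print(x,y)
p,q=hand(x,y,0,back=20);env.move_l([*p,89],rate=80);env.move_l([*p,250],rate=200)
env.reach([568,-20,330],down(RK[2]-np.pi/2))
s=env.read_state();i=viewer.camera("wrist");cv2.imwrite("pics/w4.png",i)
print(s["time_s"],s["tool_pos"].tolist(),s["orientation"].tolist())
np.save("w4.npy",np.r_[s["tool_pos"],s["orientation"]])
a=cv2.resize(i[0:270,220:440],None,fx=2.2,fy=2.2,interpolation=cv2.INTER_CUBIC);cv2.imwrite("pics/c4.png",a)
```

```text
False [-0.5  0.3  0.4]
False [ 0.1 -0.7  0.2]
False [ 0.1 -0.3  0.6]
False [-0.4 -0.2 -0.3]
False [-0.1  0.5  0.3]
False [ 0.  -0.7 -0.9]
-254.96928564729953 1.309800527570186
11.7917 [567.8513207678668, -20.457490717077913, 328.9984452368838] [0.6846047770644235, 0.7289141433146458, -0.000598869126796457, -0.0003350406186294971]
```

View pics/c4.png

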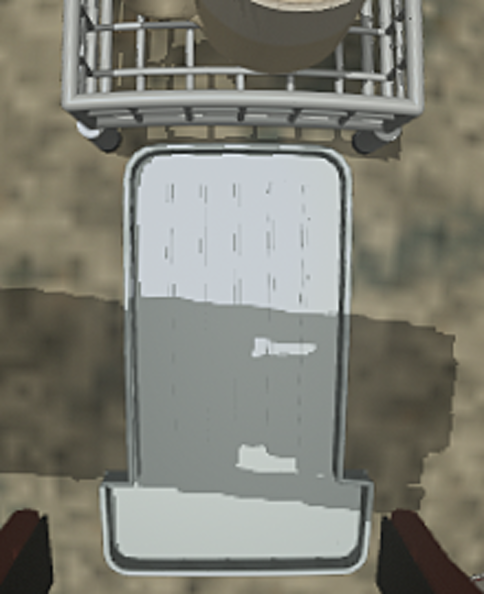

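The nose (columns 127–352, crop) sits just before the gap between the feet at (108,141) and (369,142), nearly square. I'll check the numbers.

Run:
```python
from h import *
w=np.load("w4.npy")
P=lambda u,v,z:wrist_px(220+u/2.2,v/2.2,z,w[:3],w[3:])
r,e=fit([(-115,76),(-115,-76)],[P(108,141,0),P(369,142,0)]);print("rack",r.round(4),e.round(1))
def inr(p):
    d=np.array(p)[:2]-r[:2];c,s=np.cos(r[2]),np.sin(r[2]);return np.array([d@[c,s],d@[-s,c]])
for n,u,v in (("noseL",126,185),("noseR",353,185),("nose tip",240,147),("panL",101,484),("panR",372,484),("frontL",115,573),("frontR",355,573)):print(n,inr(P(u,v,22)).round(1))
```

```text
rack [565.5224 238.6814   1.6397] [[ 2.4  0.2]
 [-2.4 -0.2]]
noseL [-144.8   64.9]
noseR [-144.4  -63.9]
nose tip [-123.9    0.5]
panL [-322.9   85.9]
panR [-324.2  -81.6]
frontL [-384.3   80.8]
frontR [-385.9  -75. ]
```

Run:
```python
from h import *
import h
h.RK=np.array([565.2,238.6,1.637])
p,q=hand(-256,1.3,-.004,back=20)
env.reach([*p,180],q);env.move_l([*p,89],rate=120,f_stop=15)
env.hold(.2);f0=env.read_state()["force"]
go(-256,1.3,-.004,back=1,rate=40,f=None)
hit=False
for k in range(1,6):
    a=k/5
    hit=go(-256+186*a,1.3*(1-a),-.004*(1-a),rate=45,f=10)
    s=env.read_state();print(k,hit,s["tool_pos"].round(1),(s["force"]-f0).round(1),s["wrist_torque"].round(2))
    if hit:break
if not hit:
    hit=go(-45,0,0,rate=20,f=9);env.hold(.3);s=env.read_state();print("end",hit,s["tool_pos"].round(1),hand(-55.5,0,0)[0],(s["force"]-f0).round(1),s["wrist_torque"].round(2))
print(s["time_s"]);cv2.imwrite("pics/w5.png",viewer.camera("wrist"));cv2.imwrite("pics/s5.png",viewer.camera("scene"))
```

```text
1 False [ 587.5 -121.9   89. ] [-0.7  0.5  0.5] [-0.03 -0.07  0.  ]
2 False [585.5 -84.8  89. ] [-0.5 -0.3  0.3] [-0.04 -0.06 -0.02]
3 False [583.4 -47.6  89. ] [-0.5  0.6 -0.6] [-0.04 -0.11 -0.05]
4 False [581.3 -10.5  89. ] [-1.   0.2  0.6] [-0.05 -0.09 -0.02]
5 False [579.2  26.7  89. ] [-0.5 -0.9 -0.7] [-0.02 -0.07 -0.06]
end True [578.   40.   88.5] [578.29875392  41.03375125] [ 0.2 -1.8  1.6] [-0.45 -0.34 -0.11]
20.425
```

View pics/w5.png

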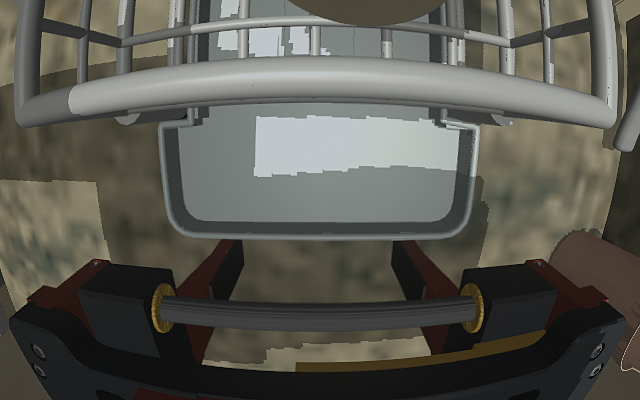

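The tray is stopped at the expected home spot (within 1 mm), with both shoulders at the feet. To make sure both are seated, I'll press gently with each finger in turn, then square.

Run:
```python
from h import *
import h
h.RK=np.array([565.2,238.6,1.637])
for d in (1.5,-1.5,0):
    t=np.deg2rad(d);c=at([-55.5-132,0,0],0,0)
    x=c[0]+132*np.cos(t);y=132*np.sin(t)
    go(x,y,t,back=8,rate=40,f=None);env.hold(.2);f0=env.read_state()["force"]
    hit=go(x,y,t,back=-8,rate=15,f=9);s=env.read_state()
    print(d,hit,s["tool_pos"].round(1),(s["force"]-f0).round(1))
go(-55.5,0,0,back=25,rate=40,f=None)
p,q=hand(-55.5,0,0,back=70);env.move_l([*p,89],rate=100);env.move_l([*p,330],rate=200)
s=env.read_state();i=viewer.camera("wrist");j=viewer.camera("top");print(s["time_s"])
np.save("w6.npy",np.r_[s["tool_pos"],s["orientation"]]);cv2.imwrite("pics/w6.png",i);cv2.imwrite("pics/t6.png",j)
a=cv2.resize(i[0:200,200:440],(600,500),interpolation=cv2.INTER_CUBIC);cv2.imwrite("pics/c6.png",a)
```

```text
1.5 True [578.8  38.9  88.9] [ 0.8 -2.8  2.3]
-1.5 True [578.1  39.3  88.9] [ 0.8 -2.8  2. ]
0 True [578.4  40.1  88.9] [-1.5 -4.3  2.9]
26.5667
```

View pics/c6.png

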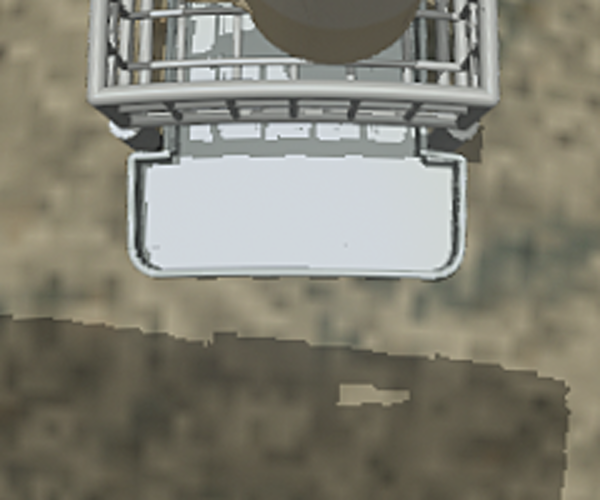

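The tray is home and square: its shoulders sit against both feet, and each finger's press met the stop at the same depth. The hand is clear.

```bash
python3 -c "
from station import workorder; print(workorder.sign_off())"
```

```text
the job is handed in; nothing more can be done
None
```

The drip tray is pushed in under the rack with its shoulders against both front feet, the hand is withdrawn, and the job was handed in at about 27 s of the 61 s allowed.

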